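Locate a block in the corner of a drilling fixture and hold it for clamping

ROBOT

A 6-joint arm with a two-finger parallel gripper is mounted at the origin on a cart in front of the work surface, level with it; the furniture and walls round the work are solid. World frame = base frame: x ahead of the robot, y to its left, z up, the work surface at z = 0. Lengths are in m, angles in rad, forces in N, time in s.
With the tool pointing down it reaches from about 0.25 to 0.725 m from the base axis. Payload 9.7 kg.
Tool frame: the origin (TCP) lies between the finger pads; the fingertips stand 11 mm ahead of it and the grasp point (between the pads) lies 8 mm behind it; z points along the fingers, y is the line along which they close (so a half turn about z gives the same grasp; the last joint's range is limited). The gripper opens to 85 mm and grips with 20 to 120 N. Pads are 22 mm wide; open, the fingers measure 114 mm over their backs; the gripper's body (76 mm by 85 mm) begins 54 mm behind the grasp point. The pads swing forward as they close: fully open they stand 13 mm farther back than shut.
Start: joints at [1.282, 0.087, 0.176, 1.66, 0, 1.571], TCP at [0.157, 0.527, 0.242] pointing down, gripper open.
Joint ranges: [-3.13, 3.13], [-0.85, 1.81], [-1.15, 1.24], [-2.2, 2.28], [-1.44, 1.52], [-3.14, 3.14]. Speed limits (rad/s): [2.22, 2.22, 2.57, 3.14, 3.14, 3.14].

INTERFACE

Orientations are given as a unit quaternion [w, x, y, z].
In Python, from station import telemetry, eyes, workorder gives the robot as it stands.
- The arm moves only by the tool drive_tool, never from a script. Its argument "increments" is a list that holds one entry, the list of rows, each a list of 7 numbers: the shift along the tool's x, y, z in m, then the turn, a rotation vector about the tool's x, y, z in degrees, then the finger opening in m, from 0 to 0.0854. A call has exactly 5 rows; each row shifts and turns the commanded pose from where the row before left it, along the tool's axes as they then stand; what a row does not reach is not made up. A row lasts 1/8 s, in which the tool goes at most 62.5 mm and 10.7 degrees, less where a joint would pass 70% of its speed; a pose out of reach is approached as far as the arm can. A call with a gripper value outside its range is refused whole. The fingers move at their own pace and stop on an object; "newtons" is the grip in N (left out, the last holds). Time passes only in rows, so rows that do not move let the fingers close, or fill a call up. It gives the time, the measured TCP pose, the force, the opening and the grip force at its end, in the units of the state.
- telemetry.sense(): the state, without advancing time (a new reading comes with each control period).
- eyes.snapshot(name): name is "scene" or "top"; returns the picture (420x560x3 uint8, blue, green, red); there is no depth.
- eyes.camera_info(name): a dict with "fx", "fy", "cx", "cy" (pixels), "R" (3x3) and "t" (3): a world point X has camera coordinates R X + t. Camera axes: x right, y down, z forward; pixel columns grow to the right and rows downward; lengths in m; the calibration is good to about 2 mm. A picture is of the moment at which its call begins. camera_info takes no time and is no camera call.
- workorder.job_done(): hands the job in; it is judged then, once.
The state is a dict: "time_s": time; "joints": joint angles; "qvel": joint speeds; "effort": joint torques, N m; "position": TCP position; "ee_rot": TCP orientation; "force": force on the tool from outside, world axes, zero at the start; "moment": the same for the moment, N m; "gripper_width": finger opening in m; "grasp_force": force on a finger pad.
Only numpy, scipy, OpenCV 4.12 (cv2) and the standard library are available. Lean on these libraries where they do the work, as an engineer would, in place of code of your own. Each camera call takes 0.05 s, during which the arm holds its last target. There are 200 camera calls.

TASK

Please set this steel block up on the fixture plate for the next row of holes: first lay the flat steel strip on the plate flush against both fence pads, about centred on them, as a spacer; then set the block flat on the plate and press it into the corner, its long side tight against the strip and its short side hard against the end stop, with the spring pin in the stop pushed right in. The spring pushes back and nothing clamps the block yet, so finish while still holding it pressed firmly against both, ready for me to clamp, and leave the other things on the bench where they lie.

Things in the scene. Friction and masses are not known exactly. Their poses are not given: they have to be found in the camera images.
- fixture: fixture plate screwed to the bench: dark blackened steel, 200 (x) x 250 (y) x 15 mm, with a grid of tapped holes. Origin at the centre of its underside; its +x points to the fence side (away from the robot), its +y to the end-stop side, +z up. Its top, on which the work lies, is at z = 15 mm. All offsets of fence, end stop and pin below are in this frame
- fence: the fence: two equal steel pads bolted on the plate, each 26 x 26 mm and 16 mm high, centred at y = -62 and +62 mm, with their front faces (towards the robot) in one plane at x = +60 mm; open between them (98 mm). Origin and axes as the fixture plate's
- end_stop: the end stop: one steel block bolted on the plate, x from -40 to +12 mm, y from +75 to +105 mm, 20 mm high; its face looks to -y at y = +75 mm. Origin and axes as the fixture plate's. Friction on plate and strip takes up part of a push: some 20 N towards the stop and 10 N towards the strip are right
- spring_pin (a joint): steel spring pin, 8 mm thick, that stands 4 mm proud of the end stop's face, at x = -10 mm and 11 mm above the plate's top; it pushes back on the work. 0 = out, 0.004 m = pushed in flush with the face; about 1 N to start it, 3 N to hold it flush
- corner (a point): where the plane of the fence faces (x = +60 mm) meets the plane of the end-stop face (y = +75 mm), on the plate's top; axes as the plate's
- strip: bright flat steel bar, 26 (x) x 177 (y) x 6 mm (z), 0.15 kg, lying flat on the bench left or right of the plate. Origin at the centre of its underside, y along it. Flush against both pads and centred, its origin lies at (47, 0, 15) mm in the plate's frame (it may be up to 25 mm off along y); its front edge then is at x = 34 mm and passes behind the end stop with 22 mm to spare
- block: plain steel block, 60 (x) x 75 (y) x 22 mm (z), about 0.75 kg, lying flat on the bench on the other side of the plate from the strip. Origin at the centre of its underside. Seated, its long side is against the strip's front edge and its short side against the end stop: origin at (4, 37.5, 15) mm in the plate's frame
- square: try square, dark stock with a steel blade, 100 x 158 x 16 mm, beyond the work on the right; origin under its middle. A bystander
- screwdriver: screwdriver with a green handle, 22 x 152 mm, near edge, between plate and bench vice; origin under its middle. A bystander
- oiler: yellow oil bottle, 52 x 74 x 127 mm tall, at the back by the lamp foot; origin under its middle. A bystander
- loose_nut: hexagon nut, 22 mm wide, 12 mm high, just right of the fixture plate; origin under its middle. A bystander
- pliers_2: pliers with blue grips, 160 mm long, beyond the fixture plate; origin under the middle. A bystander
There are look-alikes about, which are no part of the job. What is shaped like the block but green is not meant.

How it is judged:
By the outcome, as a careful person would: the job done as asked, in the order asked, and still so for the second after the job is handed in, while the arm keeps its last pose, push and grip.
It also fails if it takes over 72 s, if anything falls off the work surface, if the arm or the gripper's body presses on something with over 40 N, if the wrist force passes 120 N, or if a joint passes its speed limit or range.

## Working session

There is one attempt and no reset: what is moved stays moved. The work goes in short steps, Python scripts to look and compute and a tool call to move; the robot and the scene stay as the last step left them, time stands still between calls to the robot, and variables do not carry over. Pictures are saved under pics/ and viewed, at most 10 in all, crops included, and the job is handed in when it is done.

Besides the shell and the picture viewer there is one more tool, called as name(argument=value, ...) on one line, values as JSON. drive_tool: Moves the arm, as the interface text tells. Its arguments: {"type":"object","properties":{"increments":{"type":"array","items":{"type":"array","items":{"type":"array","items":{"type":"number"}}}},"newtons":{"type":"number"}},"required":["increments"]}

```bash
ls; mkdir -p pics
python3 - <<'E'
from station import telemetry, eyes
import cv2
s=telemetry.sense();print(s)
for n in("scene","top"):
    cv2.imwrite(f"pics/{n}0.png",eyes.snapshot(n)); print(n,eyes.camera_info(n))
E
```

```text
pics
{'time_s': 0.0, 'joints': array([ 1.28196554e+00,  8.74829474e-02,  1.75130897e-01,  1.65979354e+00,
       -2.03794342e-05,  1.57076587e+00]), 'qvel': array([ 0.00251286,  0.00045565, -0.00026084,  0.00193091, -0.00038759,
        0.0011344 ]), 'effort': array([-1.08900284e-03, -5.20381200e+01,  4.64808512e+01,  1.59188057e-02,
       -4.18628656e-05,  4.35396018e-06]), 'position': array([0.1566026 , 0.52701362, 0.24156882]), 'ee_rot': array([-8.70154630e-05,  1.43898825e-01,  9.89592175e-01, -6.69074136e-04]), 'force': array([-0.71883557,  0.04530787, -0.43681393]), 'moment': array([0.02343859, 0.04357142, 0.0500513 ]), 'grasp_force': 0.0, 'gripper_width': 0.08511065316824099}
scene {'fx': 416.801083201777, 'fy': 416.801083201777, 'cx': 276.767952578114, 'cy': 209.067155442197, 'R': array([[ 0.61768832, -0.78621418,  0.01812209],
       [-0.30377768, -0.25979097, -0.91663939],
       [ 0.72538284,  0.56069235, -0.39930417]]), 't': array([-0.32778859,  0.2484744 ,  0.69622489])}
top {'fx': 497.6731732325029, 'fy': 497.6731732325029, 'cx': 280.3663177482766, 'cy': 203.8240271486364, 'R': array([[-0.0142408 , -0.99966784, -0.02148049],
       [-0.98046704,  0.01817545, -0.19584188],
       [ 0.19616725,  0.01827197, -0.9804002 ]]), 't': array([0.05183494, 0.56819689, 1.154335  ])}
```

View pics/scene0.png

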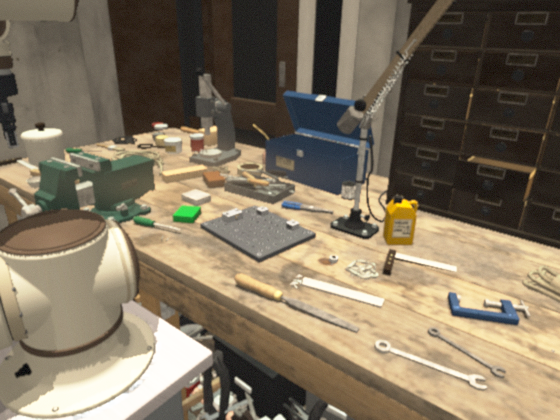

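View pics/top0.png

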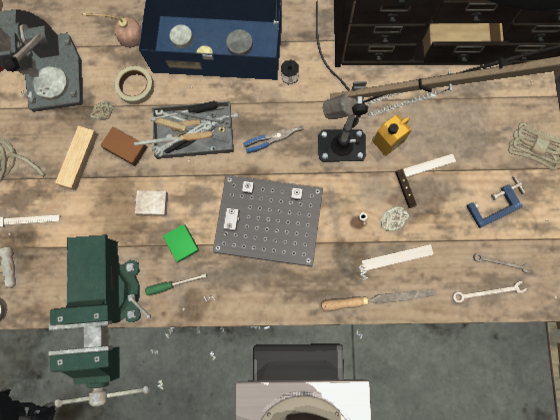

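The top view shows the plate around (268,220), with the end stop at (231,218) and pads at (248,187) and (297,193). The strip candidate is the bright bar at (397,259), and the ruler at (30,220) is a look-alike. The block candidates are bright (152,202), green (180,242, excluded) and brown (123,145, wood or brick). The bright one fits "plain steel". I'll measure and confirm it in a crop.

```bash
cat > h.py <<'E'
import numpy as np, cv2
from station import telemetry, eyes
def ray(n,uv,z):
    c=eyes.camera_info(n);R=np.array(c["R"]);t=np.array(c["t"])
    o=-R.T@t
    d=np.c_[(np.atleast_2d(uv)-[c["cx"],c["cy"]])/[c["fx"],c["fy"]],np.ones(len(np.atleast_2d(uv)))]@R
    return o+d*((z-o[2])/d[:,2])[:,None]
def proj(n,X):
    c=eyes.camera_info(n);p=np.atleast_2d(X)@np.array(c["R"]).T+c["t"]
    return p[:,:2]/p[:,2:]*[c["fx"],c["fy"]]+[c["cx"],c["cy"]]
def rect(n,mask,z,off=(0,0)):
    """largest contour -> world rectangle (centre, sizes, angle of long side) at height z"""
    k=max(cv2.findContours(mask,cv2.RETR_EXTERNAL,cv2.CHAIN_APPROX_NONE)[0],key=cv2.contourArea)
    w=ray(n,k[:,0,:]+np.array(off),z)[:,:2]
    return cv2.minAreaRect((w*1000).astype(np.float32)), k
E
python3 - <<'E'
from h import *
im=cv2.imread("pics/top0.png");hsv=cv2.cvtColor(im,cv2.COLOR_BGR2HSV)
print([hsv[y,x].tolist() for x,y in((152,202),(400,259),(268,235),(200,270),(340,170),(231,212),(123,145))])
for nm,(x0,y0,x1,y1),z in(("block",(125,180,180,225),.022),("strip",(355,235,445,285),.006)):
    m=cv2.inRange(hsv[y0:y1,x0:x1],(0,0,165),(179,60,255))
    m=cv2.morphologyEx(m,cv2.MORPH_OPEN,np.ones((3,3)))
    r,k=rect("top",m,z,(x0,y0)); print(nm,r,cv2.minAreaRect(k))
x0,y0,x1,y1=205,165,335,275
m=cv2.inRange(hsv[y0:y1,x0:x1],(0,0,0),(179,70,125)); m=cv2.morphologyEx(m,cv2.MORPH_CLOSE,np.ones((5,5)))
r,k=rect("top",m,.015,(x0,y0));print("plate",r)
a=cv2.resize(im[165:290,120:280],None,fx=4.5,fy=4.5,interpolation=cv2.INTER_CUBIC)[:,:400]
a=cv2.resize(im[170:270,130:240],(440,400),interpolation=cv2.INTER_CUBIC);b=cv2.resize(im[230:290,350:440],(360,240),interpolation=cv2.INTER_CUBIC)
c=cv2.resize(im[170:270,210:330],(360,300),interpolation=cv2.INTER_CUBIC)
o=np.zeros((560,800,3),np.uint8);o[:400,:440]=a;o[:240,440:]=b;o[250:550,440:]=c;cv2.imwrite("pics/c1.png",o)
E
```

```text
[[20, 31, 235], [20, 24, 242], [15, 13, 115], [16, 59, 151], [18, 70, 183], [14, 19, 175], [13, 139, 143]]
block ((587.732666015625, 371.8023986816406), (74.47241973876953, 59.45461654663086), 88.12944030761719) ((24.977319717407227, 21.99897003173828), (29.560388565063477, 23.33953857421875), 2.602562189102173)
strip ((438.1124267578125, -239.24136352539062), (31.058006286621094, 186.37315368652344), 13.592759132385254) ((40.42656707763672, 22.71920394897461), (12.740691184997559, 74.76225280761719), 75.34324645996094)
plate ((521.162353515625, 78.19660186767578), (250.8775634765625, 236.51031494140625), 80.85432434082031)
```

View pics/c1.png

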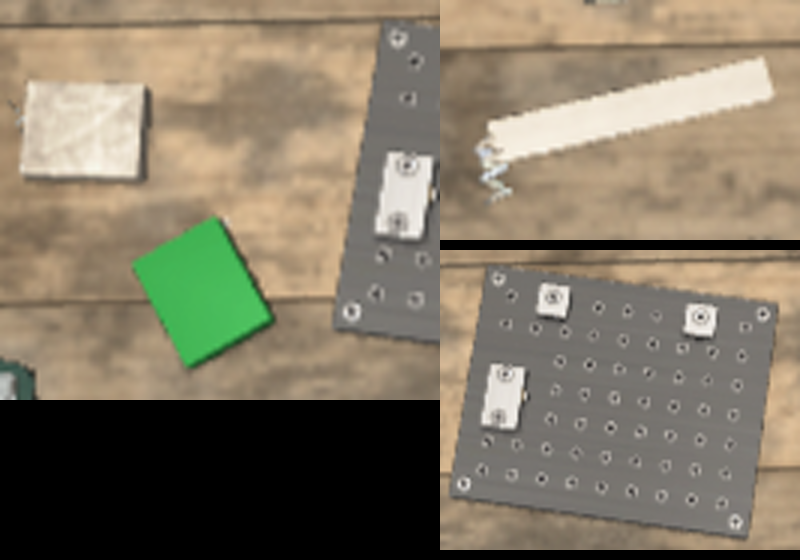

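```bash
cat > q.py <<'E'
from h import *
def quadfit(n,m,z,off,quad):
    """refine quad (4 px corners) by line-fitting contour points to each side; return world corners"""
    k=max(cv2.findContours(m,cv2.RETR_EXTERNAL,cv2.CHAIN_APPROX_NONE)[0],key=cv2.contourArea)[:,0,:]+np.array(off)
    L=[]
    q=np.array(quad,float)
    for i in range(4):
        a,b=q[i],q[(i+1)%4];d=(b-a)/np.linalg.norm(b-a);nn=np.array([-d[1],d[0]])
        s=(k-a)@d;e=(k-a)@nn;l=np.linalg.norm(b-a)
        p=k[(s>.1*l)&(s<.9*l)&(abs(e)<3)]
        w=ray(n,p,z)[:,:2].astype(np.float32)*1000
        v=cv2.fitLine(w,cv2.DIST_HUBER,0,.01,.01).ravel();L.append(np.r_[v[1],-v[0],v[1]*v[2]-v[0]*v[3]])
    return np.array([np.linalg.solve([L[i-1][:2],L[i][:2]],[L[i-1][2],L[i][2]]) for i in range(4)])
E
python3 - <<'E'
from q import *
im=cv2.imread("pics/top0.png");hsv=cv2.cvtColor(im,cv2.COLOR_BGR2HSV)
def show(nm,c):
    e=np.roll(c,-1,0)-c;print(nm,c.round(1).tolist(),"ctr",c.mean(0).round(1),"len",np.linalg.norm(e,axis=1).round(1),"ang",np.degrees(np.arctan2(e[:,1],e[:,0])).round(1))
x0,y0,x1,y1=205,165,335,275;g=hsv[y0:y1,x0:x1,1]
m=cv2.inRange(g,0,32);m=cv2.morphologyEx(m,cv2.MORPH_CLOSE,np.ones((5,5)))
show("plate",quadfit("top",m,.015,(x0,y0),[(225,175.7),(322.7,187.7),(312.3,266),(213.3,252.3)]))
x0,y0,x1,y1=355,235,445,285;m=cv2.inRange(hsv[y0:y1,x0:x1],(0,0,200),(179,55,255))
f=lambda x,y:((x-440)/4+350,y/4+230)
show("strip",quadfit("top",m,.006,(x0,y0),[f(487,122),f(763,58),f(774,98),f(497,162)]))
x0,y0,x1,y1=125,180,180,225;m=cv2.inRange(hsv[y0:y1,x0:x1],(0,0,165),(179,60,255))
f=lambda x,y:(x/4+130,y/4+170)
show("block",quadfit("top",m,.022,(x0,y0),[f(27,81),f(145,84),f(140,178),f(22,174)]))
for b,nm in(((222,200,246,234),"stop"),((238,178,258,196),"padL"),((286,184,306,202),"padR")):
    x0,y0,x1,y1=b;m=cv2.inRange(hsv[y0:y1,x0:x1],(0,0,155),(179,60,255));r,k=rect("top",m,.035 if nm=="stop" else .031,(x0,y0));print(nm,r)
# nut
x0,y0,x1,y1=350,205,375,232;m=cv2.inRange(hsv[y0:y1,x0:x1],(0,0,190),(179,50,255));print(rect("top",m,.012,(x0,y0))[0])
E
```

```text
plate [[653.9000244140625, 181.3000030517578], [615.4000244140625, -60.599998474121094], [422.1000061035156, -30.700000762939453], [460.29998779296875, 211.60000610351562]] ctr [537.9  75.4] len [245.  195.6 245.4 195.9] ang [-99.  171.2  81.   -8.9]
strip [[432.8999938964844, -159.39999389648438], [470.0, -326.8999938964844], [445.6000061035156, -330.0], [408.29998779296875, -151.6999969482422]] ctr [ 439.2 -242. ] len [171.6  24.6 182.2  25.8] ang [ -77.5 -172.8  101.8  -17.3]
block [[615.7999877929688, 407.79998779296875], [614.4000244140625, 335.0], [557.9000244140625, 336.29998779296875], [559.2000122070312, 409.1000061035156]] ctr [586.8 372. ] len [72.8 56.6 72.9 56.6] ang [-91.1 178.7  89.   -1.4]
stop ((539.1000366210938, 166.49908447265625), (29.047060012817383, 52.91655349731445), 81.05132293701172)
padL ((621.275634765625, 125.95040893554688), (25.101924896240234, 25.760723114013672), 88.87909698486328)
padR ((601.671875, 2.5734786987304688), (25.097320556640625, 26.34979248046875), 80.99847412109375)
((543.0179443359375, -163.10763549804688), (14.977845191955566, 20.335586547851562), 87.26016235351562)
```

The crop confirms the following:
- **Block:** bright bare steel at (152,202), measuring about 60x75. Centre (587,372) mm, yaw about -1.5°.
- **Decoy:** the green block at (180,242) is not the one.
- **Strip:** at (397,259), centre (439,-242) mm, yaw about 12°.
- **Plate:** centre about (539,75.5) mm, yaw -9°. The stop and pads agree with this to 1.5 mm.

Next I'll plan the approach to the strip.

```bash
cat > plan.py <<'E'
import sys
from h import *
from scipy.spatial.transform import Rotation as Ro
PC=np.array([.539,.0755]);PY=-9.0
def Rt(yd):  # tool y axis at world yaw yd, z down
    a=np.radians(yd);y=np.array([np.cos(a),np.sin(a),0]);z=np.array([0,0,-1.]);return Ro.from_matrix(np.c_[np.cross(y,z),y,z])
def P(x,y): # plate frame mm -> world m
    a=np.radians(PY);return PC+np.array([[np.cos(a),-np.sin(a)],[np.sin(a),np.cos(a)]])@np.array([x,y])/1000
def state():
    s=telemetry.sense();q=s["ee_rot"];return s,s["position"],Ro.from_quat(np.r_[q[1:],q[0]])
def plan(pos,yaw,n,g):
    s,p,R=state();rv=(R.inv()*Rt(yaw)).as_rotvec();rows=[]
    for i in range(n):
        d=R.apply((np.array(pos)-p)/(n-i),inverse=True).round(4);t=np.degrees((R.inv()*Rt(yaw)).as_rotvec()/(n-i)).round(1)
        rows.append([*map(float,d),*map(float,t),g]);p=p+R.apply(d);R=R*Ro.from_rotvec(np.radians(t))
    for i in range(0,n,5):print(rows[i:i+5])
def rep():
    s,p,R=state();y=R.apply([0,1,0]);z=R.apply([0,0,1]);a=np.radians(PY)
    d=(p[:2]-PC)*1000;f=s["force"]
    r=lambda v:np.array([np.cos(a)*v[0]+np.sin(a)*v[1],-np.sin(a)*v[0]+np.cos(a)*v[1]]).round(1)
    print("t",round(s["time_s"],2),"p",p.round(4),"yaw",np.degrees(np.arctan2(y[1],y[0])).round(2),"z",z.round(4),"plate",r(d),"F",f.round(1),"Fplate",r(f),"M",s["moment"].round(2),"w",round(s["gripper_width"],4),"g",round(s["grasp_force"],1))
E
python3 -c "
from plan import *
rep();plan([.439,-.242,.10],12.1,20,.045)"
```

```text
t 0.1 p [0.1566 0.527  0.2417] yaw 73.45 z [-3.0e-04 -1.1e-03 -1.0e+00] plate [-448.3  386.2] F [-0.6 -0.2 -0.2] Fplate [-0.6 -0.3] M [-0.04 -0.02  0.06] w 0.0855 g 0.0
[[-0.0245, -0.0328, 0.0071, -0.0, 0.0, 3.1, 0.045], [-0.0262, -0.0315, 0.0071, -0.0, 0.0, 3.1, 0.045], [-0.0279, -0.03, 0.0071, -0.0, 0.0, 3.1, 0.045], [-0.0295, -0.0284, 0.0071, -0.0, 0.0, 3.1, 0.045], [-0.031, -0.0268, 0.0071, -0.0, 0.0, 3.1, 0.045]]
[[-0.0324, -0.0251, 0.0071, -0.0, 0.0, 3.1, 0.045], [-0.0337, -0.0233, 0.0071, -0.0, 0.0, 3.1, 0.045], [-0.0349, -0.0215, 0.0071, -0.0, 0.0, 3.1, 0.045], [-0.036, -0.0195, 0.0071, -0.0, 0.0, 3.0, 0.045], [-0.037, -0.0176, 0.0071, -0.0, 0.0, 3.1, 0.045]]
[[-0.0379, -0.0156, 0.0071, -0.0, 0.0, 3.0, 0.045], [-0.0386, -0.0136, 0.0071, -0.0, 0.0, 3.1, 0.045], [-0.0393, -0.0115, 0.0072, -0.0, 0.0, 3.0, 0.045], [-0.0398, -0.0094, 0.0071, -0.0, 0.0, 3.1, 0.045], [-0.0403, -0.0073, 0.0072, -0.0, 0.0, 3.0, 0.045]]
[[-0.0406, -0.0051, 0.0071, -0.0, 0.0, 3.1, 0.045], [-0.0409, -0.0029, 0.0072, -0.0, 0.0, 3.0, 0.045], [-0.0409, -0.0008, 0.0071, -0.0, 0.0, 3.1, 0.045], [-0.0409, 0.0014, 0.0072, -0.0, 0.0, 3.0, 0.045], [-0.0408, 0.0036, 0.0071, -0.0, 0.1, 3.1, 0.045]]
```

drive_tool(increments=[[[-0.0245,-0.033,0,0,0,3.1,0.045],[-0.026,-0.0315,0,0,0,3.1,0.045],[-0.028,-0.03,0.005,0,0,3.1,0.045],[-0.0295,-0.0285,0.005,0,0,3.1,0.045],[-0.031,-0.027,0.005,0,0,3.1,0.045]]], newtons=40)

```text
time_s: 0.72
position: [0.2272, 0.3332, 0.2268]
ee_rot: [-0.0, 0.277, 0.961, -0.0]
force: [0.2, -0.1, 0.8]
gripper_width: 0.0451
grasp_force: 0.0
```

drive_tool(increments=[[[-0.0325,-0.025,0.007,0,0,3.1,0.045],[-0.0335,-0.0235,0.007,0,0,3.1,0.045],[-0.035,-0.0215,0.007,0,0,3.1,0.045],[-0.036,-0.0195,0.007,0,0,3.0,0.045],[-0.037,-0.0175,0.007,0,0,3.1,0.045]]])

```text
time_s: 1.35
position: [0.2978, 0.141, 0.1919]
ee_rot: [0.0, 0.403, 0.915, 0.0]
force: [0.5, -0.5, 0.6]
gripper_width: 0.0451
grasp_force: 0.0
```

drive_tool(increments=[[[-0.038,-0.0155,0.007,0,0,3.0,0.045],[-0.0385,-0.0135,0.007,0,0,3.1,0.045],[-0.0395,-0.0115,0.007,0,0,3.0,0.045],[-0.04,-0.0095,0.007,0,0,3.1,0.045],[-0.04,-0.0075,0.007,0,0,3.0,0.045]]])

```text
time_s: 1.98
position: [0.3683, -0.0514, 0.1569]
ee_rot: [-0.0, 0.521, 0.854, 0.0]
force: [-0.5, 1.0, -0.2]
gripper_width: 0.0452
grasp_force: 0.0
```

drive_tool(increments=[[[-0.0405,-0.005,0.01,0,0,3.1,0.045],[-0.041,-0.003,0.01,0,0,3.0,0.045],[-0.041,-0.001,0.01,0,0,3.1,0.045],[-0.041,0.0015,0.01,0,0,3.0,0.045],[-0.041,0.0035,0.01,0,0,3.1,0.045]]])

```text
time_s: 2.6
position: [0.4388, -0.2439, 0.1066]
ee_rot: [-0.0, 0.63, 0.777, -0.0]
force: [0.5, -0.3, 0.4]
gripper_width: 0.0448
grasp_force: 0.0
```

```bash
python3 -c "
from plan import *
rep();plan([.439,-.242,.030],12.1,5,.045)
im=np.hstack([eyes.snapshot('top')[200:330,300:460],eyes.snapshot('scene')[230:360,250:410]])
cv2.imwrite('pics/s1.png',cv2.resize(im,(800,325)))"
```

```text
t 2.6 p [ 0.4388 -0.2439  0.1066] yaw 11.94 z [-4.e-04  3.e-04 -1.e+00] plate [ -49.  -331.1] F [ 0.5 -0.3  0.4] Fplate [ 0.6 -0.2] M [ 0.05 -0.07 -0.04] w 0.0448 g 0.0
[[0.0004, 0.0001, 0.0153, -0.0, -0.0, -0.0, 0.045], [0.0003, 0.0001, 0.0153, -0.0, -0.0, -0.0, 0.045], [0.0004, 0.0001, 0.0153, -0.0, -0.0, -0.1, 0.045], [0.0003, 0.0002, 0.0153, -0.0, -0.0, -0.0, 0.045], [0.0004, 0.0001, 0.0154, -0.0, -0.0, -0.1, 0.045]]
```

View pics/s1.png

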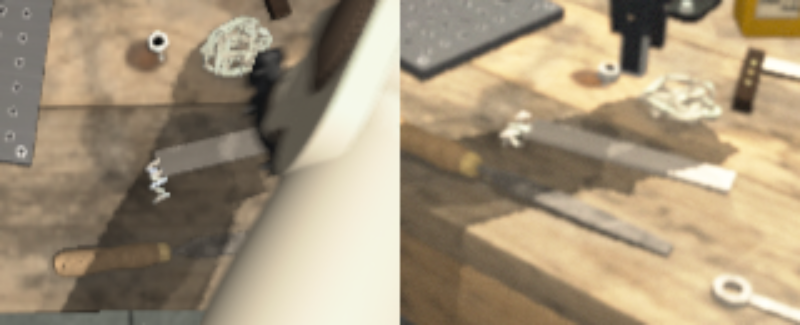

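The fingers stand over the middle of the strip and its surroundings are clear. Descending.

drive_tool(increments=[[[0.001,0.0,0.025,0,0,-0.1,0.045],[0.001,0.0005,0.025,0,0,-0.1,0.045],[0,0,0.02,0,0,0,0.045],[0,0,0.015,0,0,0,0.045],[0,0,0.006,0,0,0,0.045]]])

```text
time_s: 3.32
position: [0.4384, -0.2401, 0.0156]
ee_rot: [-0.001, 0.627, 0.779, -0.0]
force: [-0.3, 1.0, 0.5]
gripper_width: 0.0448
grasp_force: 0.0
```

drive_tool(increments=[[[0,0,0.001,0,0,0,0.045],[0,0,0.001,0,0,0,0.035],[0,0,0.0005,0,0,0,0.032],[0,0,0.0,0,0,0,0.032],[0,0,0.0,0,0,0,0.032]]])

```text
time_s: 3.95
position: [0.4388, -0.2406, 0.014]
ee_rot: [0.0, 0.628, 0.779, 0.0]
force: [0.9, 0.6, 0.2]
gripper_width: 0.0325
grasp_force: 0.0
```

drive_tool(increments=[[[0,0,0.001,0,0,0,0.032],[0,0,0.0005,0,0,0,0.01],[0,0,0,0,0,0,0.01],[0,0,0.0,0,0,0,0.01],[0,0,0.0,0,0,0,0.01]]], newtons=40)

```text
time_s: 4.58
position: [0.4389, -0.2406, 0.0128]
ee_rot: [0.0, 0.628, 0.779, 0.0]
force: [-0.9, 1.4, 5.3]
gripper_width: 0.0239
grasp_force: 39.0
```

drive_tool(increments=[[[0,0,-0.005,0,0,0,0.01],[0,0,-0.015,0,0,0,0.01],[0,0,-0.02,0,0,0,0.01],[0,0,-0.025,0,0,0,0.01],[0,0,-0.025,0,0,0,0.01]]])

```text
time_s: 5.2
position: [0.4388, -0.2406, 0.1039]
ee_rot: [0.0, 0.628, 0.779, 0.0]
force: [0.4, 0.4, -1.0]
gripper_width: 0.024
grasp_force: 39.5
```

```bash
python3 -c "
from plan import *
rep();x,y=P(42,0);plan([x,y,.06],-9,15,.01)
im=np.hstack([eyes.snapshot('top')[200:330,300:460],eyes.snapshot('scene')[230:360,250:410]])
cv2.imwrite('pics/s2.png',cv2.resize(im,(800,325)))"
```

```text
t 5.2 p [ 0.4388 -0.2406  0.1039] yaw 12.25 z [ 4.e-04 -3.e-04 -1.e+00] plate [ -49.6 -327.9] F [ 0.4  0.4 -1. ] Fplate [0.3 0.5] M [-0.01 -0.01  0.04] w 0.024 g 39.5
[[0.0182, 0.0136, 0.0029, 0.0, 0.0, 1.4, 0.01], [0.0185, 0.0132, 0.0029, 0.0, 0.0, 1.4, 0.01], [0.0188, 0.0127, 0.0029, 0.0, 0.0, 1.4, 0.01], [0.0191, 0.0122, 0.0029, 0.0, 0.0, 1.4, 0.01], [0.0194, 0.0118, 0.0029, 0.0, 0.0, 1.4, 0.01]]
[[0.0197, 0.0113, 0.0029, 0.0, 0.0, 1.4, 0.01], [0.0199, 0.0108, 0.0029, 0.0, 0.0, 1.4, 0.01], [0.0202, 0.0103, 0.003, 0.0, 0.0, 1.4, 0.01], [0.0205, 0.0098, 0.0029, 0.0, 0.0, 1.4, 0.01], [0.0207, 0.0093, 0.003, 0.0, 0.0, 1.4, 0.01]]
[[0.0209, 0.0088, 0.0029, 0.0, 0.0, 1.5, 0.01], [0.0211, 0.0083, 0.003, 0.0, 0.0, 1.4, 0.01], [0.0213, 0.0078, 0.0029, 0.0, 0.0, 1.5, 0.01], [0.0216, 0.0072, 0.003, 0.0, 0.0, 1.4, 0.01], [0.0217, 0.0066, 0.0029, 0.0, 0.0, 1.5, 0.01]]
```

View pics/s2.png

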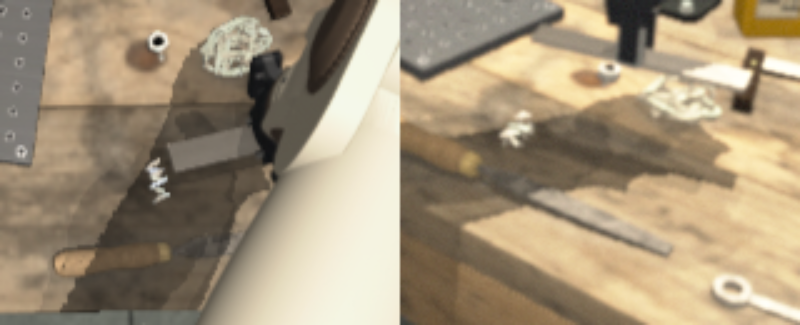

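The strip hangs in the grip and is level. Carrying it over the plate.

drive_tool(increments=[[[0.018,0.0135,0.0,0,0,1.4,0.01],[0.0185,0.013,0.0,0,0,1.4,0.01],[0.019,0.0125,0,0,0,1.4,0.01],[0.019,0.012,0,0,0,1.4,0.01],[0.0195,0.012,0.0,0,0,1.4,0.01]]])

```text
time_s: 5.92
position: [0.4855, -0.1367, 0.1017]
ee_rot: [-0.0, 0.674, 0.738, -0.0]
force: [0.4, -0.9, -1.9]
gripper_width: 0.0245
grasp_force: 39.5
```

drive_tool(increments=[[[0.0195,0.0115,0.003,0,0,1.4,0.01],[0.02,0.011,0.003,0,0,1.4,0.01],[0.02,0.0105,0.003,0,0,1.4,0.01],[0.0205,0.01,0.003,0,0,1.4,0.01],[0.0205,0.0095,0.003,0,0,1.4,0.01]]])

```text
time_s: 6.55
position: [0.5337, -0.034, 0.0865]
ee_rot: [-0.0, 0.718, 0.696, -0.0]
force: [0.6, 0.3, -1.1]
gripper_width: 0.0244
grasp_force: 39.5
```

drive_tool(increments=[[[0.021,0.009,0.005,0,0,1.5,0.01],[0.021,0.0085,0.005,0,0,1.4,0.01],[0.0215,0.008,0.005,0,0,1.5,0.01],[0.0215,0.007,0.005,0,0,1.4,0.01],[0.0215,0.0065,0.005,0,0,1.5,0.01]]])

```text
time_s: 7.18
position: [0.5812, 0.069, 0.0614]
ee_rot: [-0.0, 0.761, 0.649, -0.0]
force: [0.3, -0.3, -1.6]
gripper_width: 0.0243
grasp_force: 39.5
```

```bash
python3 -c "
from plan import *
rep();x,y=P(42,0);plan([x,y,.030],-9,5,.01)
im=np.hstack([eyes.snapshot('top')[160:280,190:350],eyes.snapshot('scene')[170:290,180:340]])
cv2.imwrite('pics/s3.png',cv2.resize(im,(800,300)))"
```

```text
t 7.17 p [0.5812 0.069  0.0614] yaw -9.09 z [-9.e-04 -2.e-04 -1.e+00] plate [42.7  0.2] F [ 0.3 -0.3 -1.6] Fplate [ 0.3 -0.2] M [-0.05 -0.07  0.03] w 0.0243 g 39.5
[[-0.0, -0.0001, 0.0063, -0.0, 0.0, -0.0, 0.01], [-0.0, -0.0001, 0.0063, -0.0, 0.0, -0.0, 0.01], [-0.0001, -0.0001, 0.0063, -0.0, 0.0, -0.0, 0.01], [-0.0, -0.0002, 0.0062, -0.0, 0.0, -0.0, 0.01], [-0.0001, -0.0001, 0.0063, -0.1, 0.0, -0.1, 0.01]]
```

View pics/s3.png

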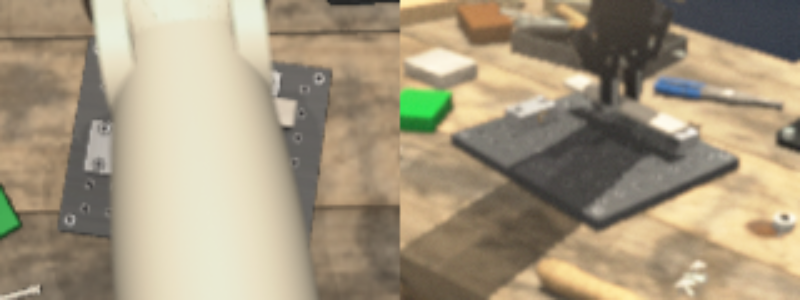

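The strip is over the plate, just in front of the pads. Lowering gently.

drive_tool(increments=[[[0,-0.001,0.01,0,0,0,0.01],[0,-0.001,0.01,0,0,0,0.01],[0,0,0.007,0,0,0,0.01],[0,0,0.004,0,0,0,0.01],[0,0,0.001,0,0,0,0.01]]])

```text
time_s: 7.9
position: [0.5792, 0.0685, 0.0301]
ee_rot: [-0.0, 0.761, 0.649, -0.0]
force: [0.2, -0.5, -1.5]
gripper_width: 0.0246
grasp_force: 39.5
```

drive_tool(increments=[[[0,0,0.0005,0,0,0,0.01],[0,0,0.0005,0,0,0,0.01],[0,0,0.0005,0,0,0,0.01],[0,0,0,0,0,0,0.01],[0,0,0,0,0,0,0.01]]])

```text
time_s: 8.52
position: [0.5793, 0.0687, 0.0288]
ee_rot: [0.0, 0.761, 0.649, 0.0]
force: [0.3, -0.2, -2.7]
gripper_width: 0.0248
grasp_force: 39.5
```

```bash
python3 -c "
from plan import *
rep()"
```

```text
t 8.53 p [0.5793 0.0687 0.0288] yaw -9.05 z [ 1.e-04  0.e+00 -1.e+00] plate [40.9 -0.4] F [ 0.3 -0.2 -2.7] Fplate [ 0.3 -0.1] M [-0.03 -0.03  0.01] w 0.0248 g 39.5
```

drive_tool(increments=[[[0,0,0.0005,0,0,0,0.01],[0,0,0.0005,0,0,0,0.01],[0,0,0.0003,0,0,0,0.01],[0,0,0,0,0,0,0.01],[0,0,0,0,0,0,0.01]]])

```text
time_s: 9.15
position: [0.5793, 0.0687, 0.0278]
ee_rot: [0.0, 0.761, 0.649, 0.0]
force: [-2.8, 0.0, 5.2]
gripper_width: 0.0242
grasp_force: 40.2
```

drive_tool(increments=[[[0,0.001,0,0,0,0,0.01],[0,0.001,0,0,0,0,0.01],[0,0.001,0,0,0,0,0.01],[0,0.001,0,0,0,0,0.01],[0,0.0005,0,0,0,0,0.01]]])

```text
time_s: 9.78
position: [0.5833, 0.0682, 0.0278]
ee_rot: [-0.0, 0.761, 0.649, -0.0]
force: [-5.7, 1.3, 7.5]
gripper_width: 0.0242
grasp_force: 40.5
```

```bash
python3 -c "
from plan import *
rep()"
```

```text
t 9.78 p [0.5833 0.0682 0.0278] yaw -9.04 z [-8.e-04  5.e-04 -1.e+00] plate [44.9 -0.3] F [-5.7  1.3  7.5] Fplate [-5.9  0.4] M [ 0.16  1.2  -0.01] w 0.0242 g 40.5
```

drive_tool(increments=[[[0,0.001,-0.0003,0,0,0,0.01],[0,0.0007,0,0,0,0,0.01],[0,0.0005,0,0,0,0,0.01],[0,0,0,0,0,0,0.01],[0,0,0,0,0,0,0.01]]])

```text
time_s: 10.4
position: [0.5858, 0.0677, 0.0278]
ee_rot: [-0.0, 0.761, 0.649, 0.0]
force: [-3.7, 1.7, 4.5]
gripper_width: 0.0241
grasp_force: 40.2
```

```bash
python3 -c "
from plan import *
rep()"
```

```text
t 10.4 p [0.5858 0.0677 0.0278] yaw -9.04 z [-0.e+00  1.e-04 -1.e+00] plate [47.5 -0.4] F [-3.7  1.7  4.5] Fplate [-4.  1.] M [0.25 0.92 0.02] w 0.0241 g 40.2
```

drive_tool(increments=[[[0,0.0004,0,0,0,0,0.01],[0,0.0004,0,0,0,0,0.01],[0,0.0002,0,0,0,0,0.01],[0,0,0,0,0,0,0.01],[0,0,0,0,0,0,0.01]]])

```text
time_s: 11.02
position: [0.5862, 0.0676, 0.0278]
ee_rot: [-0.0, 0.761, 0.649, -0.0]
force: [-7.2, 1.1, 7.6]
gripper_width: 0.0244
grasp_force: 40.5
```

```bash
python3 -c "
from plan import *
rep()"
```

```text
t 11.03 p [0.5862 0.0676 0.0278] yaw -9.03 z [-1.2e-03  2.0e-04 -1.0e+00] plate [47.9 -0.4] F [-7.2  1.1  7.6] Fplate [-7.3 -0. ] M [0.25 1.55 0.01] w 0.0244 g 40.5
```

drive_tool(increments=[[[0,0.0005,0,0,0,0,0.01],[0,0.0005,0,0,0,0,0.01],[0,0,0,0,0,0,0.01],[0,0,0,0,0,0,0.01],[0,0,0,0,0,0,0.01]]])

```text
time_s: 11.65
position: [0.5864, 0.0676, 0.0278]
ee_rot: [-0.001, 0.761, 0.649, -0.001]
force: [-12.2, 1.7, 11.1]
gripper_width: 0.0243
grasp_force: 40.8
```

```bash
python3 -c "
from plan import *
rep()"
```

```text
t 11.65 p [0.5864 0.0676 0.0278] yaw -9.02 z [-2.9e-03  4.0e-04 -1.0e+00] plate [48.  -0.4] F [-12.2   1.7  11.1] Fplate [-12.3  -0.3] M [ 0.45  2.56 -0.  ] w 0.0243 g 40.8
```

The strip has stalled against the pads with yaw moment about 0, so both pads carry it. I'll open slightly, push with the front finger so the strip aligns itself, then withdraw.

drive_tool(increments=[[[0,-0.001,0,0,0,0,0.034],[0,-0.001,0,0,0,0,0.034],[0,0,0,0,0,0,0.034],[0,0.001,0,0,0,0,0.034],[0,0.001,0,0,0,0,0.034]]])

```text
time_s: 12.28
position: [0.588, 0.0673, 0.0278]
ee_rot: [0.0, 0.761, 0.649, 0.0]
force: [-0.3, -0.1, 0.2]
gripper_width: 0.0341
grasp_force: 0.0
```

drive_tool(increments=[[[0,0.001,0,0,0,0,0.034],[0,0.001,0,0,0,0,0.034],[0,0.001,0,0,0,0,0.034],[0,0,0,0,0,0,0.034],[0,0,0,0,0,0,0.034]]])

```text
time_s: 12.9
position: [0.5903, 0.0669, 0.0277]
ee_rot: [-0.0, 0.761, 0.649, -0.0]
force: [-4.4, 0.5, 2.9]
gripper_width: 0.0339
grasp_force: 2.6
```

```bash
python3 -c "
from plan import *
rep()"
```

```text
t 12.9 p [0.5903 0.0669 0.0277] yaw -9.04 z [-1.1e-03  1.0e-04 -1.0e+00] plate [52.  -0.5] F [-4.4  0.5  2.9] Fplate [-4.4 -0.2] M [ 0.17  1.12 -0.01] w 0.0339 g 2.6
```

drive_tool(increments=[[[0,0.001,0,0,0,0,0.034],[0,0.0005,0,0,0,0,0.034],[0,0,0,0,0,0,0.034],[0,0,0,0,0,0,0.034],[0,0,0,0,0,0,0.034]]])

```text
time_s: 13.52
position: [0.5904, 0.0669, 0.0276]
ee_rot: [-0.001, 0.761, 0.649, -0.001]
force: [-10.9, 1.7, 7.2]
gripper_width: 0.034
grasp_force: 6.0
```

drive_tool(increments=[[[0,-0.002,0,0,0,0,0.034],[0,-0.0025,0,0,0,0,0.034],[0,0,0,0,0,0,0.034],[0,0,-0.005,0,0,0,0.034],[0,0,-0.015,0,0,0,0.034]]])

```text
time_s: 14.15
position: [0.5875, 0.0672, 0.0479]
ee_rot: [-0.0, 0.761, 0.649, -0.0]
force: [0.3, -0.5, 0.1]
gripper_width: 0.0339
grasp_force: 0.0
```

drive_tool(increments=[[[0,0,-0.025,0,0,0,0.05],[0,0,-0.035,0,0,0,0.085],[0,0,-0.03,0,0,0,0.085],[0,0,0,0,0,0,0.085],[0,0,0,0,0,0,0.085]]])

```text
time_s: 14.78
position: [0.5878, 0.0673, 0.1378]
ee_rot: [0.0, 0.761, 0.649, 0.0]
force: [0.3, -1.1, -0.3]
gripper_width: 0.0848
grasp_force: 0.0
```

```bash
python3 -c "
from plan import *
rep();plan([.587,.372,.12],-1.5,10,.085)"
```

```text
t 14.78 p [0.5878 0.0673 0.1378] yaw -9.05 z [ 1.e-04  0.e+00 -1.e+00] plate [49.5 -0.5] F [ 0.3 -1.1 -0.3] Fplate [ 0.5 -1. ] M [-0.02  0.02  0.  ] w 0.0848 g 0.0
[[0.0301, -0.0049, 0.0018, 0.0, -0.0, -0.8, 0.085], [0.0301, -0.0045, 0.0018, 0.0, -0.0, -0.7, 0.085], [0.0302, -0.0041, 0.0018, 0.0, -0.0, -0.8, 0.085], [0.0303, -0.0037, 0.0018, 0.0, -0.0, -0.7, 0.085], [0.0303, -0.0033, 0.0018, 0.0, -0.0, -0.8, 0.085]]
[[0.0303, -0.0028, 0.0018, 0.0, -0.0, -0.7, 0.085], [0.0304, -0.0025, 0.0017, 0.0, -0.0, -0.8, 0.085], [0.0304, -0.0021, 0.0018, 0.0, -0.0, -0.7, 0.085], [0.0304, -0.0017, 0.0017, 0.0, -0.0, -0.8, 0.085], [0.0304, -0.0012, 0.0018, 0.0, -0.0, -0.7, 0.085]]
```

drive_tool(increments=[[[0.03,-0.005,0,0,0,-0.8,0.085],[0.03,-0.0045,0,0,0,-0.7,0.085],[0.03,-0.004,0,0,0,-0.8,0.085],[0.0305,-0.0035,0,0,0,-0.7,0.085],[0.0305,-0.003,0,0,0,-0.8,0.085]]])

```text
time_s: 15.4
position: [0.5872, 0.2205, 0.1365]
ee_rot: [-0.0, 0.739, 0.674, -0.001]
force: [0.5, -0.2, 0.8]
gripper_width: 0.085
grasp_force: 0.0
```

drive_tool(increments=[[[0.0305,-0.003,0.005,0,0,-0.7,0.085],[0.0305,-0.0025,0.01,0,0,-0.8,0.085],[0.0305,-0.002,0.015,0,0,-0.7,0.085],[0.0305,-0.0015,0.015,0,0,-0.8,0.085],[0.0305,-0.001,0.015,0,0,-0.7,0.085]]])

```text
time_s: 16.02
position: [0.5872, 0.3732, 0.0758]
ee_rot: [-0.0, 0.716, 0.698, -0.001]
force: [0.7, -0.2, 1.1]
gripper_width: 0.0849
grasp_force: 0.0
```

```bash
python3 -c "
from plan import *
rep();plan([.587,.372,.03],-1.5,5,.085)
t=eyes.snapshot('top');cv2.imwrite('pics/t4.png',t);s=eyes.snapshot('scene');cv2.imwrite('pics/sc4.png',s)
im=np.hstack([cv2.resize(t[165:285,200:340],(420,360)),cv2.resize(s[150:270,170:300],(380,360))])
cv2.imwrite('pics/s4.png',im)"
```

```text
t 16.02 p [0.5872 0.3732 0.0758] yaw -1.52 z [-0.0018 -0.0012 -1.    ] plate [  1.  301.5] F [ 0.7 -0.2  1.1] Fplate [ 0.7 -0.1] M [-0.06  0.04 -0.05] w 0.0849 g 0.0
[[-0.0002, -0.0, 0.0092, -0.0, 0.0, -0.0, 0.085], [-0.0002, -0.0, 0.0092, -0.0, 0.0, -0.0, 0.085], [-0.0002, -0.0, 0.0091, -0.0, 0.0, -0.0, 0.085], [-0.0003, -0.0, 0.0092, -0.0, 0.0, -0.0, 0.085], [-0.0002, -0.0001, 0.0091, -0.1, 0.1, -0.0, 0.085]]
```

View pics/s4.png

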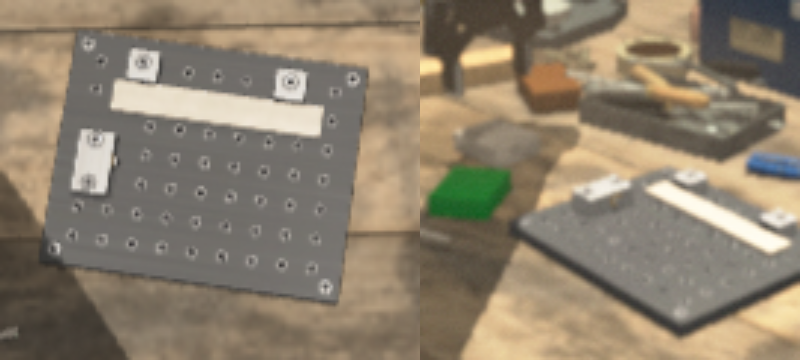

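The strip lies flush on both pads and centred. It runs in the crop from (111,95) to (323,120), overhanging both pads about equally. Now grasping the block.

drive_tool(increments=[[[-0.0005,0,0.02,0,0,0,0.085],[-0.0005,0,0.02,0,0,0,0.085],[0,0,0.012,0,0,0,0.08],[0,0,0.006,0,0,0,0.07],[0,0,0.001,0,0,0,0.066]]])

```text
time_s: 16.75
position: [0.5879, 0.3713, 0.0187]
ee_rot: [-0.0, 0.717, 0.697, -0.0]
force: [-0.5, 0.9, 0.5]
gripper_width: 0.0658
grasp_force: 0.0
```

drive_tool(increments=[[[0,0,0.001,0,0,0,0.066],[0,0,0,0,0,0,0.045],[0,0,0,0,0,0,0.045],[0,0,0,0,0,0,0.045],[0,0,0,0,0,0,0.045]]], newtons=60)

```text
time_s: 17.38
position: [0.5883, 0.3718, 0.0189]
ee_rot: [0.0, 0.717, 0.697, 0.001]
force: [0.0, -0.9, 5.7]
gripper_width: 0.0584
grasp_force: 67.7
```

```bash
python3 -c "
from plan import *
from q import quadfit
rep()
im=cv2.imread('pics/t4.png');hsv=cv2.cvtColor(im,cv2.COLOR_BGR2HSV)
x0,y0,x1,y1=230,188,315,218;m=cv2.inRange(hsv[y0:y1,x0:x1],(0,0,205),(179,60,255))
f=lambda x,y:(x/3+200,y/3+165)
c=quadfit('top',m,.021,(x0,y0),[f(116,80),f(325,104),f(321,136),f(111,109)]);e=np.roll(c,-1,0)-c
print(c.round(1).tolist(),c.mean(0),np.linalg.norm(e,axis=1),np.degrees(np.arctan2(e[:,1],e[:,0])))
s=eyes.snapshot('scene');cv2.imwrite('pics/s5.png',cv2.resize(s[110:230,130:290],(800,600),interpolation=cv2.INTER_CUBIC))
"
```

```text
t 17.38 p [0.5883 0.3718 0.0189] yaw -1.55 z [ 1.4e-03  7.0e-04 -1.0e+00] plate [  2.3 300.3] F [ 0.  -0.9  5.7] Fplate [ 0.2 -0.9] M [-0.24  0.14  0.01] w 0.0584 g 67.7
[[609.5999755859375, 149.8000030517578], [582.5999755859375, -22.5], [560.7000122070312, -20.100000381469727], [587.5999755859375, 149.60000610351562]] [585.1209    64.195465] [174.374     22.071592 171.86441   22.00396 ] [-98.90753    173.86069     80.98099      0.44512352]
```

View pics/s5.png

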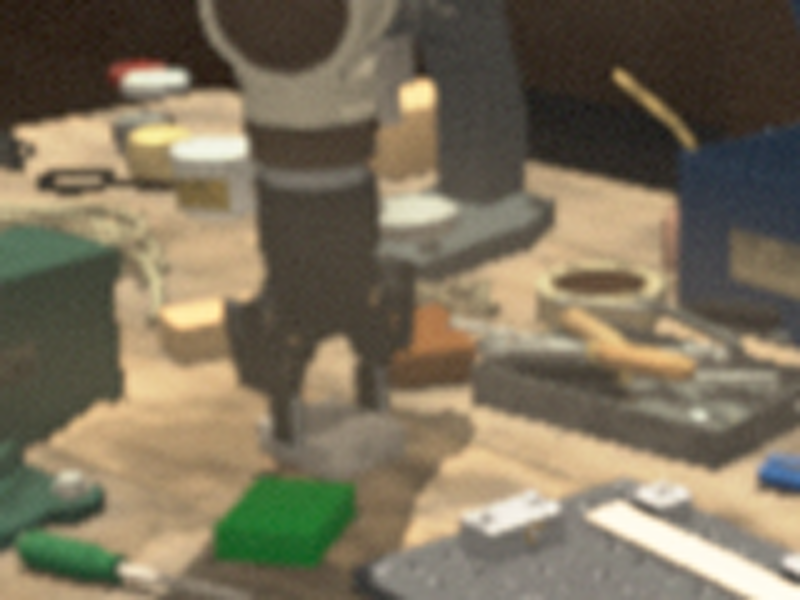

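The block is gripped by its upper half, with the front fingertip about mid-height at crop (285,443). The strip's measured yaw is -9.0°. Lifting and carrying the block to the plate.

drive_tool(increments=[[[0,0,-0.005,0,0,0,0.045],[0,0,-0.015,0,0,0,0.045],[0,0,-0.02,0,0,0,0.045],[0,0,-0.02,0,0,0,0.045],[0,0,-0.01,0,0,0,0.045]]], newtons=80)

```text
time_s: 18.05
position: [0.5885, 0.372, 0.0904]
ee_rot: [0.0, 0.717, 0.698, 0.001]
force: [0.7, 0.4, -7.6]
gripper_width: 0.0575
grasp_force: 87.7
```

```bash
python3 -c "
from plan import *
rep();x,y=P(2,29.5);plan([x,y,.085],-9,15,.045)
s=eyes.snapshot('scene');cv2.imwrite('pics/s6.png',cv2.resize(s[110:230,130:290],(800,600),interpolation=cv2.INTER_CUBIC))
"
```

```text
t 18.05 p [0.5885 0.372  0.0904] yaw -1.55 z [ 0.0024  0.0015 -1.    ] plate [  2.5 300.6] F [ 0.7  0.4 -7.6] Fplate [0.6 0.5] M [-0.02 -0.07  0.08] w 0.0575 g 87.7
[[-0.0179, -0.0024, 0.0003, 0.0, -0.0, 0.5, 0.045], [-0.0179, -0.0022, 0.0003, 0.0, -0.0, 0.5, 0.045], [-0.018, -0.0021, 0.0003, 0.0, -0.0, 0.5, 0.045], [-0.018, -0.0019, 0.0003, 0.0, -0.0, 0.5, 0.045], [-0.018, -0.0018, 0.0003, 0.0, -0.0, 0.5, 0.045]]
[[-0.018, -0.0016, 0.0003, 0.0, -0.0, 0.5, 0.045], [-0.018, -0.0014, 0.0003, 0.0, -0.0, 0.5, 0.045], [-0.018, -0.0013, 0.0004, 0.0, -0.0, 0.5, 0.045], [-0.018, -0.0011, 0.0003, 0.0, -0.0, 0.5, 0.045], [-0.0181, -0.001, 0.0004, 0.0, -0.0, 0.5, 0.045]]
[[-0.0181, -0.0008, 0.0003, 0.0, -0.0, 0.5, 0.045], [-0.018, -0.0006, 0.0004, 0.0, -0.0, 0.5, 0.045], [-0.0181, -0.0005, 0.0003, 0.0, -0.0, 0.5, 0.045], [-0.0181, -0.0003, 0.0004, 0.1, -0.1, 0.5, 0.045], [-0.018, -0.0002, 0.0003, 0.0, -0.0, 0.5, 0.045]]
```

View pics/s6.png

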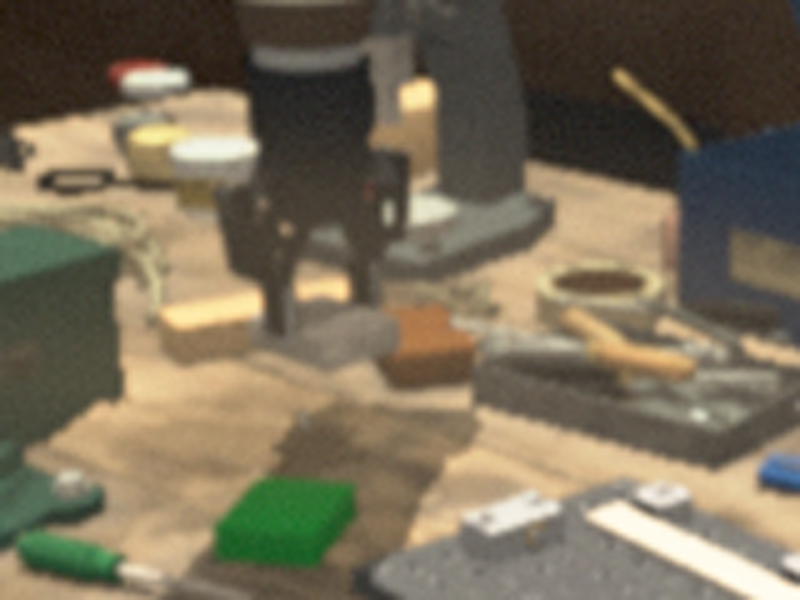

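The block is held level and the force reads its weight, 7.6 N. I'll set it down further from the strip and slide in, so any finger-on-strip contact would show.

drive_tool(increments=[[[-0.018,-0.0035,0,0,0,0.5,0.045],[-0.018,-0.0035,0,0,0,0.5,0.045],[-0.018,-0.003,0,0,0,0.5,0.045],[-0.018,-0.003,0,0,0,0.5,0.045],[-0.018,-0.003,0,0,0,0.5,0.045]]])

```text
time_s: 18.73
position: [0.5675, 0.2814, 0.0877]
ee_rot: [-0.0, 0.732, 0.682, -0.0]
force: [0.0, 0.9, -8.3]
gripper_width: 0.0576
grasp_force: 87.8
```

drive_tool(increments=[[[-0.018,-0.0025,0,0,0,0.5,0.045],[-0.018,-0.0025,0,0,0,0.5,0.045],[-0.018,-0.0025,0,0,0,0.5,0.045],[-0.018,-0.002,0,0,0,0.5,0.045],[-0.018,-0.002,0,0,0,0.5,0.045]]])

```text
time_s: 19.35
position: [0.5482, 0.1925, 0.0879]
ee_rot: [0.0, 0.747, 0.665, 0.0]
force: [-0.2, -0.5, -7.9]
gripper_width: 0.0575
grasp_force: 87.8
```

drive_tool(increments=[[[-0.018,-0.002,0,0,0,0.5,0.045],[-0.018,-0.002,0,0,0,0.5,0.045],[-0.018,-0.0015,0,0,0,0.5,0.045],[-0.018,-0.0015,0,0,0,0.5,0.045],[-0.018,-0.001,0,0,0,0.5,0.045]]])

```text
time_s: 19.98
position: [0.5285, 0.1043, 0.0878]
ee_rot: [0.0, 0.761, 0.649, 0.0]
force: [0.3, 0.1, -8.1]
gripper_width: 0.0577
grasp_force: 87.8
```

```bash
python3 -c "
from plan import *
rep();x,y=P(-14,29.5);plan([x,y,.045],-9,5,.045)
"
```

```text
t 19.98 p [0.5285 0.1043 0.0878] yaw -9.08 z [ 1.e-04 -0.e+00 -1.e+00] plate [-14.9  26.8] F [ 0.3  0.1 -8.1] Fplate [0.2 0.1] M [-0.06  0.05  0.01] w 0.0577 g 87.8
[[0.0005, 0.0002, 0.0086, 0.0, 0.0, -0.0, 0.045], [0.0005, 0.0002, 0.0086, 0.0, 0.0, -0.0, 0.045], [0.0006, 0.0002, 0.0085, 0.0, 0.0, -0.0, 0.045], [0.0005, 0.0002, 0.0086, 0.0, 0.0, -0.0, 0.045], [0.0006, 0.0001, 0.0085, 0.0, 0.0, -0.1, 0.045]]
```

drive_tool(increments=[[[0,0,0.015,0,0,0,0.045],[0,0,0.015,0,0,0,0.045],[0,0,0.012,0,0,0,0.045],[0,0,0.006,0,0,0,0.045],[0,0,0.002,0,0,0,0.045]]])

```text
time_s: 20.6
position: [0.5285, 0.1057, 0.0373]
ee_rot: [-0.0, 0.761, 0.649, -0.0]
force: [-0.4, -0.3, -8.0]
gripper_width: 0.0576
grasp_force: 87.7
```

drive_tool(increments=[[[0,0,0.001,0,0,0,0.045],[0,0,0.001,0,0,0,0.045],[0,0,0.0005,0,0,0,0.045],[0,0,0,0,0,0,0.045],[0,0,0,0,0,0,0.045]]])

```text
time_s: 21.22
position: [0.5288, 0.1055, 0.0354]
ee_rot: [0.0, 0.761, 0.649, 0.0]
force: [-0.8, -0.7, -8.3]
gripper_width: 0.0577
grasp_force: 87.7
```

```bash
python3 -c "
from plan import *
rep()
"
```

```text
t 21.23 p [0.5288 0.1055 0.0354] yaw -9.05 z [ 1.e-04  0.e+00 -1.e+00] plate [-14.8  28. ] F [-0.8 -0.7 -8.3] Fplate [-0.7 -0.8] M [-0.06  0.01  0.03] w 0.0577 g 87.7
```

drive_tool(increments=[[[0,0,0.0005,0,0,0,0.045],[0,0,0.0005,0,0,0,0.045],[0,0,0.0005,0,0,0,0.045],[0,0,0,0,0,0,0.045],[0,0,0,0,0,0,0.045]]])

```text
time_s: 21.85
position: [0.5287, 0.1055, 0.0341]
ee_rot: [0.0, 0.761, 0.649, 0.0]
force: [-2.4, -1.6, -2.8]
gripper_width: 0.0576
grasp_force: 88.5
```

```bash
python3 -c "
from plan import *
rep()
s=eyes.snapshot('scene');cv2.imwrite('pics/s7.png',cv2.resize(s[160:270,180:330],(800,587),interpolation=cv2.INTER_CUBIC))
"
```

```text
t 21.85 p [0.5287 0.1055 0.0341] yaw -9.05 z [ 2.e-04 -0.e+00 -1.e+00] plate [-14.8  28. ] F [-2.4 -1.6 -2.8] Fplate [-2.2 -2. ] M [-0.14  0.48  0.01] w 0.0576 g 88.5
```

View pics/s7.png

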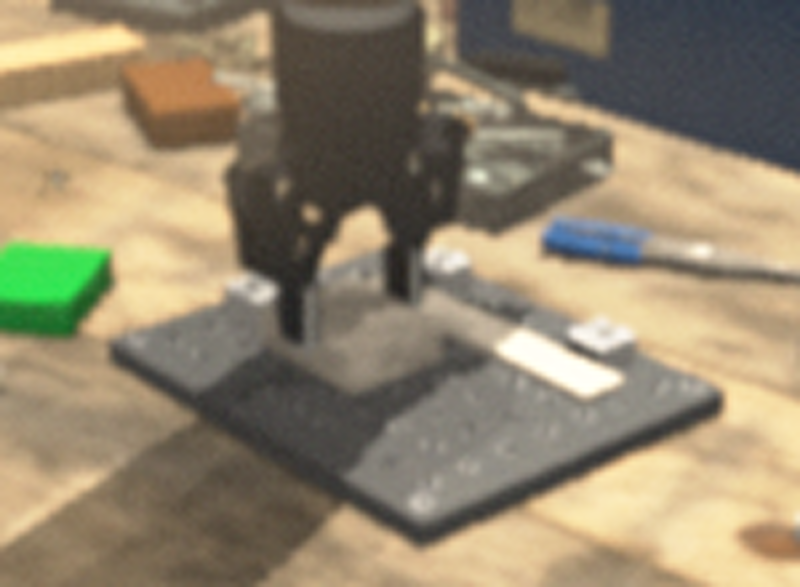

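The block rests on the plate, in front of the strip and short of the stop. The front fingertip at crop (300,340) sits well above the plate. Sliding toward the strip.

drive_tool(increments=[[[0,0.001,0.0002,0,0,0,0.045],[0,0.002,0,0,0,0,0.045],[0,0.002,0,0,0,0,0.045],[0,0.001,0,0,0,0,0.045],[0,0,0,0,0,0,0.045]]])

```text
time_s: 22.52
position: [0.5344, 0.1049, 0.0341]
ee_rot: [-0.0, 0.761, 0.649, 0.0]
force: [-5.0, 0.2, 1.0]
gripper_width: 0.0575
grasp_force: 88.8
```

drive_tool(increments=[[[0,0.002,0,0,0,0,0.045],[0,0.003,0,0,0,0,0.045],[0,0.003,0,0,0,0,0.045],[0,0.002,0,0,0,0,0.045],[0,0,0,0,0,0,0.045]]])

```text
time_s: 23.15
position: [0.5444, 0.1033, 0.0341]
ee_rot: [-0.0, 0.761, 0.649, 0.0]
force: [-5.4, 1.6, 0.5]
gripper_width: 0.0573
grasp_force: 88.8
```

```bash
python3 -c "
from plan import *
rep()
"
```

```text
t 23.15 p [0.5444 0.1033 0.0341] yaw -9.03 z [-2.e-04  6.e-04 -1.e+00] plate [ 1.  28.3] F [-5.4  1.6  0.5] Fplate [-5.5  0.7] M [0.19 0.92 0.02] w 0.0573 g 88.8
```

drive_tool(increments=[[[0,0.001,0,0,0,0,0.045],[0,0.001,0,0,0,0,0.045],[0,0.0005,0,0,0,0,0.045],[0,0.0005,0,0,0,0,0.045],[0,0,0,0,0,0,0.045]]])

```text
time_s: 23.78
position: [0.5471, 0.1028, 0.0341]
ee_rot: [-0.0, 0.761, 0.649, 0.0]
force: [-6.4, 1.4, 1.4]
gripper_width: 0.0577
grasp_force: 88.9
```

drive_tool(increments=[[[0,0.0005,0,0,0,0,0.045],[0,0.0005,0,0,0,0,0.045],[0,0.0002,0,0,0,0,0.045],[0,0,0,0,0,0,0.045],[0,0,0,0,0,0,0.045]]])

```text
time_s: 24.4
position: [0.5479, 0.1027, 0.0341]
ee_rot: [-0.001, 0.761, 0.649, -0.0]
force: [-8.5, 0.4, 3.5]
gripper_width: 0.0578
grasp_force: 89.1
```

```bash
python3 -c "
from plan import *
rep()
"
```

```text
t 24.4 p [0.5479 0.1027 0.0341] yaw -9.02 z [-1.3e-03  8.0e-04 -1.0e+00] plate [ 4.5 28.3] F [-8.5  0.4  3.5] Fplate [-8.5 -0.9] M [0.29 1.59 0.01] w 0.0578 g 89.1
```

Contact with the strip. Now pushing toward the end stop.

drive_tool(increments=[[[0.001,0,0,0,0,0,0.045],[0.001,0,0,0,0,0,0.045],[0.001,0,0,0,0,0,0.045],[0.001,0,0,0,0,0,0.045],[0,0,0,0,0,0,0.045]]])

```text
time_s: 25.02
position: [0.5482, 0.1042, 0.0341]
ee_rot: [0.001, 0.761, 0.649, -0.002]
force: [-10.9, -13.5, 5.9]
gripper_width: 0.0579
grasp_force: 89.4
```

```bash
python3 -c "
from plan import *
rep()
"
```

```text
t 25.02 p [0.5482 0.1042 0.0341] yaw -9.14 z [-0.002  -0.0043 -1.    ] plate [ 4.6 29.7] F [-10.9 -13.5   5.9] Fplate [ -8.6 -15.1] M [-2.59  1.97 -0.12] w 0.0579 g 89.4
```

drive_tool(increments=[[[0.001,0,0,0,0,0,0.045],[0.001,0,0,0,0,0,0.045],[0.001,0,0,0,0,0,0.045],[0,0,0,0,0,0,0.045],[0,0,0,0,0,0,0.045]]])

```text
time_s: 25.65
position: [0.5486, 0.107, 0.034]
ee_rot: [0.001, 0.761, 0.648, -0.002]
force: [-10.8, -13.3, 6.6]
gripper_width: 0.0578
grasp_force: 89.5
```

```bash
python3 -c "
from plan import *
rep()
"
```

```text
t 25.65 p [0.5486 0.107  0.034 ] yaw -9.14 z [-0.0022 -0.0043 -1.    ] plate [ 4.5 32.6] F [-10.8 -13.3   6.6] Fplate [ -8.5 -14.8] M [-2.61  2.07 -0.08] w 0.0578 g 89.5
```

drive_tool(increments=[[[0,-0.0004,-0.0004,0,0,0,0.045],[0.001,0,0,0,0,0,0.045],[0.001,0,0,0,0,0,0.045],[0,0,0,0,0,0,0.045],[0,0,0,0,0,0,0.045]]])

```text
time_s: 26.28
position: [0.549, 0.1097, 0.0341]
ee_rot: [0.001, 0.761, 0.649, -0.002]
force: [-7.1, -10.3, 0.8]
gripper_width: 0.0576
grasp_force: 88.9
```

```bash
python3 -c "
from plan import *
rep()
"
```

```text
t 26.27 p [0.549  0.1097 0.0341] yaw -9.11 z [-0.0014 -0.0031 -1.    ] plate [ 4.5 35.4] F [ -7.1 -10.3   0.8] Fplate [ -5.4 -11.3] M [-1.83  1.27 -0.03] w 0.0576 g 88.9
```

drive_tool(increments=[[[0.001,0,0,0,0,0,0.045],[0.001,0,0,0,0,0,0.045],[0,0,0,0,0,0,0.045],[0,0,0,0,0,0,0.045],[0,0,0,0,0,0,0.045]]])

```text
time_s: 26.9
position: [0.5493, 0.1114, 0.0341]
ee_rot: [0.001, 0.761, 0.649, -0.002]
force: [-7.0, -11.7, 1.2]
gripper_width: 0.0573
grasp_force: 88.9
```

```bash
python3 -c "
from plan import *
rep()
"
```

```text
t 26.9 p [0.5493 0.1114 0.0341] yaw -9.12 z [-0.0014 -0.0035 -1.    ] plate [ 4.5 37.1] F [ -7.  -11.7   1.2] Fplate [ -5.1 -12.6] M [-2.12  1.29  0.03] w 0.0573 g 88.9
```

drive_tool(increments=[[[0.001,0,0,0,0,0,0.045],[0.001,0,0,0,0,0,0.045],[0,0,0,0,0,0,0.045],[0,0,0,0,0,0,0.045],[0,0,0,0,0,0,0.045]]])

```text
time_s: 27.52
position: [0.5493, 0.1116, 0.0341]
ee_rot: [0.002, 0.761, 0.648, -0.003]
force: [-9.2, -20.7, 3.6]
gripper_width: 0.0577
grasp_force: 89.1
```

```bash
python3 -c "
from plan import *
rep()
"
```

```text
t 27.52 p [0.5493 0.1116 0.0341] yaw -9.17 z [-0.002  -0.0073 -1.    ] plate [ 4.5 37.3] F [ -9.2 -20.7   3.6] Fplate [ -5.9 -21.9] M [-4.1   1.61  0.32] w 0.0577 g 89.1
```

drive_tool(increments=[[[0.001,0,0,0,0,0,0.045],[0.0005,0,0,0,0,0,0.045],[0,0,0,0,0,0,0.045],[0,0,0,0,0,0,0.045],[0,0,0,0,0,0,0.045]]])

```text
time_s: 28.15
position: [0.5493, 0.1117, 0.0341]
ee_rot: [0.003, 0.762, 0.648, -0.004]
force: [-9.9, -28.3, 6.1]
gripper_width: 0.0574
grasp_force: 89.3
```

```bash
python3 -c "
from plan import *
rep()
"
```

```text
t 28.15 p [0.5493 0.1117 0.0341] yaw -9.22 z [-0.0024 -0.0101 -0.9999] plate [ 4.5 37.3] F [ -9.9 -28.3   6.1] Fplate [ -5.3 -29.5] M [-5.72  1.92  0.47] w 0.0574 g 89.3
```

Hard stop at y=37.3, where 37.5 was expected. The hand has flexed about 0.6° under the push, so I'll counter-tilt to keep the block flat and bring the push toward the strip up to about 10 N.

```bash
python3 -c "
from plan import *
s,p,R=state();print(np.degrees((R.inv()*Rt(-9.05)).as_rotvec()))
"
```

```text
[-0.04587356  0.59532374 -0.16803913]
```

drive_tool(increments=[[[0,0.0003,0,0,0.2,-0.1,0.045],[0,0.0002,0,0,0.2,-0.1,0.045],[0,0.0002,0,0,0.2,0,0.045],[0,0,0,0,0,0,0.045],[0,0,0,0,0,0,0.045]]])

```text
time_s: 28.78
position: [0.5494, 0.1117, 0.0341]
ee_rot: [-0.001, 0.761, 0.649, -0.001]
force: [-13.6, -28.2, 8.0]
gripper_width: 0.0577
grasp_force: 89.6
```

```bash
python3 -c "
from plan import *
rep();s,p,R=state();print(np.degrees((R.inv()*Rt(-9.05)).as_rotvec()))
"
```

```text
t 28.77 p [0.5494 0.1117 0.0341] yaw -9.04 z [-2.e-03  4.e-04 -1.e+00] plate [ 4.6 37.3] F [-13.6 -28.2   8. ] Fplate [ -9. -30.] M [-5.67  2.48  0.16] w 0.0577 g 89.6
[-0.11655299 -0.00743596  0.01115706]
```

drive_tool(increments=[[[0,0.0003,0,0.1,0,0,0.045],[0,0.0001,0,0,0,0,0.045],[0,0,0,0,0,0,0.045],[0,0,0,0,0,0,0.045],[0,0,0,0,0,0,0.045]]])

```text
time_s: 29.4
position: [0.5494, 0.1117, 0.0341]
ee_rot: [-0.002, 0.761, 0.649, -0.001]
force: [-16.5, -27.7, 9.3]
gripper_width: 0.0579
grasp_force: 89.7
```

```bash
python3 -c "
from plan import *
rep()
a=cv2.imread('pics/sc4.png');b=eyes.snapshot('scene');cv2.imwrite('pics/sc8.png',b)
P3=lambda x,y,z:np.r_[P(x,y),z/1000]
print('strip end corners px',proj('scene',[P3(35,-88.5,21),P3(61,-88.5,21),P3(61,-62,21)]).round(1))
u=proj('scene',[P3(48,-88.5,21)])[0].astype(int);x,y=u
for im in(a,b):
    h=cv2.cvtColor(im[y-14:y+14,x-22:x+14],cv2.COLOR_BGR2HSV);m=cv2.inRange(h,(0,0,190),(179,70,255))
    k=max(cv2.findContours(m,cv2.RETR_EXTERNAL,cv2.CHAIN_APPROX_NONE)[0],key=cv2.contourArea)[:,0]+[x-22,y-14]
    print('right',k[k[:,0].argmax()],'low',k[k[:,1].argmax()],len(k))
"
```

```text
t 29.4 p [0.5494 0.1117 0.0341] yaw -9.03 z [-4.3e-03  7.0e-04 -1.0e+00] plate [ 4.6 37.3] F [-16.5 -27.7   9.3] Fplate [-12. -30.] M [-5.66  2.67  0.2 ] w 0.0579 g 89.7
strip end corners px [[289.1 233.6]
 [296.1 230.6]
 [289.1 227.3]]
right [296 231] low [287 233] 59
right [295 232] low [288 234] 53
```

drive_tool(increments=[[[0,0,0,-0.15,0,0,0.045],[0,0,0,-0.1,0,0,0.045],[0,0,0,0,0,0,0.045],[0,0,0,0,0,0,0.045],[0,0,0,0,0,0,0.045]]])

```text
time_s: 30.08
position: [0.5494, 0.1117, 0.034]
ee_rot: [-0.0, 0.761, 0.649, -0.0]
force: [-15.1, -27.0, 9.8]
gripper_width: 0.0575
grasp_force: 89.8
```

```bash
python3 -c "
from plan import *
rep()"
```

```text
t 30.07 p [0.5494 0.1117 0.034 ] yaw -9.03 z [-2.e-04  2.e-04 -1.e+00] plate [ 4.6 37.4] F [-15.1 -27.    9.8] Fplate [-10.7 -29. ] M [-5.55  3.03  0.21] w 0.0575 g 89.8
```

```bash
python3 -c "
from station import workorder
print(workorder.job_done())"
```

```text
the job is handed in; nothing more can be done
None
```

I handed the job in at about 30 s. The strip lies flush and about centred on both fence pads, and the block is held flat, pressed about 11 N toward the strip and 29 N toward the end stop. I judged the pin fully in because the block stalled hard within 0.2 mm of its seated position; the arm hid the pin from the cameras.

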